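Pop open the sample port of a rapid-test reader

TASK

Open the sample port of the test reader: with a fingertip, press down the ribbed pad at the free end of its wide hatch once, all the way, so that its push-push latch lets go, then draw back, let the hatch pop up by itself, and watch from clear of it that it stays open for a good two seconds. Do not push the opened hatch down again, leave the narrow battery hatch on the matching unit alone and shut, and pick up or shift nothing else on the table.

Things in the scene. Friction and masses are not known exactly. Their poses are not given: they have to be found in the camera images.
- reader: The test reader: white plastic housing 150 mm deep (own x) by 130 mm wide (y), flat top 80 mm high, fixed. Origin: centre of underside; x runs from its front (dark display) to the hinge end. On top is the WIDE light-grey hatch (64 mm across) that covers the sample port, hinged at local x = +50 mm, free end at x = -55 mm. Yaw within 0.4 rad.
- port_hatch_pad (a point): Centre of the top of the black ribbed press pad at the free end of the wide (sample port) hatch: 98 mm above the table when shut, 88 mm from the hinge; 22 mm along the hatch by 54 mm across. Moves with the hatch; z out of its face, x towards the hinge.
- port_hatch (a joint): Wide hatch angle, rad: about 0.01 shut and latched, -0.095 pressed to its stop (8 mm at the pad), 0.5 fully popped (pad some 40 mm higher). Spring force 2 to 3 N at the pad. Push-push: press the pad past 6.5 mm (takes 2 to 4 N; go on to the stop, felt as 6 to 10 N) and let it up: the spring swings it open in about 1 s, following the finger. Pressed fully down again it latches shut.
- power: The power unit, to be left alone: white plastic housing 150 mm deep (own x) by 130 mm wide (y), flat top 80 mm high, fixed. Origin: centre of underside; x runs from its front (dark display) to the hinge end. On top is the NARROW light-grey hatch (32 mm across), the battery cover. It stands left or right of the reader; its yaw differs.
- battery_hatch_pad (a point): Centre of the top of the black ribbed press pad at the free end of the narrow (battery) hatch: 98 mm above the table when shut, 88 mm from the hinge; 22 mm along the hatch by 22 mm across. Moves with the hatch; z out of its face, x towards the hinge.
- battery_hatch (a joint): Narrow hatch angle, rad: about 0.01 shut and latched, positive = free end raised, -0.094 pressed to its stop; same push-push latch as the wide hatch. To be left shut.
- rack: Bystander: white tube rack 84 x 60 mm with blue-capped tubes, 95 mm tall, standing between the two units. Origin: centre of its underside.
- far_rack: Bystander: white tube rack 60 x 108 mm with blue-capped tubes, 95 mm tall, beyond the units. Origin: centre of its underside.
- roll: Bystander: standing roll of labels, diameter 90 mm, 75 mm tall. Origin: centre of its underside.
- scanner: Bystander: handheld terminal lying flat, 75 x 150 x 14 mm. Origin: centre of its underside.
- pen: Bystander: pen lying flat, 142 mm long, 10 mm thick. Origin: underside, near its middle.
- cassette: Bystander: white test cassette lying flat, 70 x 22 x 6 mm. Origin: centre of its underside.
- cassette_b: Bystander: a second such test cassette. Origin: centre of its underside.
- gel: Bystander: hand-gel bottle, diameter 60 mm, 160 mm tall, upright. Origin: centre of its underside.

How it is judged:
By the outcome, as a careful person would: the job done as asked, in the order asked, and still so for the second after the job is handed in, with the robot touching nothing.
It also fails if it takes over 35 s, if anything falls off the work surface, if the arm or the gripper's body presses on something with over 40 N, if the wrist force passes 120 N, or if a joint passes its speed limit or range.

ROBOT

A 7-joint arm with a two-finger parallel gripper is mounted at the origin on the work surface. World frame = base frame: x ahead of the robot, y to its left, z up, the work surface at z = 0. Lengths are in m, angles in rad, forces in N, time in s.
With the tool pointing down it reaches from about 0.4 to 0.875 m from the base axis. Payload 4.4 kg.
Tool frame: the origin (TCP) lies at the very end of the fingers, on their centre line; the grasp point (between the pads) lies 19 mm behind it; z points along the fingers, y is the line along which they close (so a half turn about z gives the same grasp; the last joint's range is limited). The gripper opens to 85 mm and grips with 20 to 120 N. Pads are 22 mm wide; open, the fingers measure 114 mm over their backs; the gripper's body (76 mm by 85 mm) begins 54 mm behind the grasp point. The pads swing forward as they close: fully open they stand 13 mm farther back than shut.
Start: joints at [1.082, 0.628, 0.038, 1.517, -0.027, 0.996, -0.02], TCP at [0.267, -0.593, 0.206] pointing down, gripper open.
Joint ranges: [-3.06, 3.06], [-0.37, 2.12], [-1.25, 1.32], [0.18, 2.47], [-1.1, 4.24], [0.23, 1.98], [-2.94, 2.94]. Speed limits (rad/s): [2.57, 2.57, 3.14, 3.14, 3.14, 3.14, 3.14].

INTERFACE

Orientations are given as a unit quaternion [x, y, z, w].
In Python, from bench import observe, capture, camera_info, close_job, trace gives the robot as it stands.
- The arm moves only by the tool apply_moves, never from a script. Its argument "moves" is text: rows parted by semicolons, each of 7 numbers parted by spaces: the gripper's target within -1 to 1 (fully open at 1, half-way at 0, shut at -1), then the shift along the world's x, y, z in cm, then the turn, a rotation vector about the world's x, y, z in degrees. A call has 1 to 10 rows; each row shifts and turns the commanded pose from where the row before left it; what a row does not reach is not made up. A row lasts 1/8 s, in which the tool goes at most 62.5 mm and 10.7 degrees, less where a joint would pass 70% of its speed; a pose out of reach is approached as far as the arm can. A call is refused whole if a number of a shift passes 6.25 or a number of a turn 10.7, either way. A call with a gripper value outside its range is refused whole. The fingers move at their own pace and stop on an object; "squeeze" is the grip in N (left out, the last holds). Time passes only in rows, so rows that do not move let the fingers close. It gives the time, the measured TCP pose, the force, the opening and the grip force at its end, in the units of the state.
- observe(): the state, without advancing time (a new reading comes with each control period).
- capture(name): name is "side" or "top"; returns (picture, depth): 400x640x3 uint8, red, green, blue; 400x640 float32, m along the optical axis (not along the pixel's ray), 0 where there is no reading.
- camera_info(name): a dict with "fx", "fy", "cx", "cy" (pixels), "cam_to_world" (4x4, takes a point from camera to world coordinates). Camera axes: x right, y down, z forward; pixel columns grow to the right and rows downward; lengths in m; the calibration is good to about 2 mm. A picture is of the moment at which its call begins. camera_info takes no time and is no camera call.
- close_job(): hands the job in; it is judged then, once.
Trained networks look in the newest picture that a camera, given by its name, has taken for a name from the list of things; names that differ only in an ending like _2 or _b are one class to them, and where a whole thing is asked for, a point or a joint stands for the part that bears it (a point fixed in the world has none). Each returns a list of dicts, best first, with "confidence" (0 to 1); they miss things now and then, are a little off and sometimes report something else, mostly with a low value. They report only what shows in the picture. A call takes as long as a camera call.
- trace(name, camera): "region" (400x640 bool, what is visible of it) and "rect" ([centre column, centre row, width, height] in pixels, round what is visible of it).
The state is a dict: "clock": time; "joint_positions": joint angles; "qvel": joint speeds; "effort": joint torques, N m; "tcp_pos": TCP position; "eef_rot": TCP orientation; "ft_force": force on the tool from outside, world axes, zero at the start; "moment": the same for the moment, N m; "width": opening from 0.0 (shut) to 1.0 (fully open); "finger_force": force on a finger pad.
Only numpy, scipy, OpenCV 4.12 (cv2) and the standard library are available. Lean on these libraries where they do the work, as an engineer would, in place of code of your own. Each camera call takes 0.05 s, during which the arm holds its last target. There are 200 camera calls.

## Working session

There is one attempt and no reset: what is moved stays moved. The work goes in short steps, Python scripts to look and compute and a tool call to move; the robot and the scene stay as the last step left them, time stands still between calls to the robot, and variables do not carry over. Pictures are saved under pics/ and viewed, at most 10 in all, crops included, and the job is handed in when it is done.

Besides the shell and the picture viewer there is one more tool, called after "Request:" as a command line: name --argument value ..., lists and objects as JSON in quotes. apply_moves: Moves the arm, as the interface text tells. Its arguments: {"type":"object","properties":{"moves":{"type":"string"},"squeeze":{"type":"number"}},"required":["moves"]}

```bash
mkdir -p pics; cat > h.py <<'E'
import numpy as np,cv2
from bench import *
def pts(cam,depth,mask):
    i=camera_info(cam);v,u=np.nonzero(mask&(depth>0));d=depth[v,u]
    p=np.c_[(u-i["cx"])/i["fx"]*d,(v-i["cy"])/i["fy"]*d,d,np.ones(len(d))]
    return (p@np.array(i["cam_to_world"]).T)[:,:3]
E
python3 - <<'E'
from h import *
for c in ("top","side"):
    im,d=capture(c);cv2.imwrite(f"pics/{c}0.png",im[:,:,::-1])
    for n in ("port_hatch_pad","battery_hatch_pad","reader","power","rack","gel","far_rack"):
        for r in trace(n,c)[:2]:
            p=pts(c,d,r["region"])
            if len(p): print(c,n,round(r["confidence"],2),np.round(r["rect"]),np.round(np.median(p,0),3),np.round(p.min(0),3),np.round(p.max(0),3))
s=observe();print(s["clock"],s["tcp_pos"],s["eef_rot"],s["ft_force"])
E
```

```text
top port_hatch_pad 0.66 [152. 263.  21.  23.] [0.435 0.419 0.005] [ 0.403  0.392 -0.   ] [0.468 0.444 0.013]
top port_hatch_pad 0.56 [379. 226.  35.  48.] [ 0.537 -0.187  0.096] [ 0.48  -0.233  0.076] [ 0.598 -0.139  0.103]
top battery_hatch_pad 0.96 [234. 218.  17.  44.] [0.545 0.184 0.096] [0.494 0.162 0.077] [0.603 0.207 0.104]
top reader 0.96 [376. 230.  71.  72.] [ 0.535 -0.184  0.08 ] [ 0.448 -0.273 -0.005] [ 0.634 -0.101  0.103]
top power 0.83 [237. 222.  61.  63.] [0.544 0.179 0.08 ] [ 0.464  0.109 -0.004] [0.639 0.26  0.104]
top rack 0.55 [306. 225.  25.  36.] [0.54  0.002 0.045] [ 0.5   -0.03  -0.006] [0.594 0.034 0.099]
top gel 0.87 [135. 203.  39.  27.] [0.582 0.434 0.103] [ 0.559  0.417 -0.004] [0.634 0.526 0.164]
top gel 0.69 [377. 228.  69.  72.] [ 0.534 -0.184  0.08 ] [ 0.449 -0.271 -0.005] [ 0.63  -0.101  0.103]
top far_rack 0.67 [262. 148.  47.  36.] [0.747 0.124 0.046] [ 0.712  0.068 -0.003] [0.816 0.192 0.1  ]
side port_hatch_pad 0.91 [360. 177.  36.  21.] [ 0.532 -0.177  0.095] [ 0.479 -0.238  0.069] [ 0.597 -0.135  0.103]
side battery_hatch_pad 0.71 [295. 233.  
[... 355 characters left out ...]
[ 0.461  0.031 -0.003] [0.701 0.264 0.102]
side rack 0.67 [330. 214.  30.  42.] [0.538 0.017 0.044] [ 0.486 -0.138 -0.004] [0.656 0.112 0.097]
side rack 0.3 [362. 188.  56.  55.] [ 0.515 -0.152  0.068] [ 0.447 -0.396 -0.004] [ 0.701 -0.016  0.103]
side gel 0.63 [218. 292.  31.  67.] [0.575 0.46  0.079] [ 0.557  0.316 -0.004] [0.75  0.48  0.163]
side far_rack 0.63 [249. 216.  33.  45.] [0.741 0.148 0.045] [ 0.708 -0.009 -0.004] [0.862 0.19  0.099]
side far_rack 0.38 [293. 250.  72.  65.] [0.527 0.219 0.077] [ 0.461  0.024 -0.003] [0.701 0.264 0.102]
0.8 [ 0.26671362 -0.59275566  0.20561515] [ 9.77738400e-01  2.09827597e-01  6.09679571e-06 -7.36899347e-06] [ 0.55162397  0.21766658 -0.33190045]
```

```bash
python3 - <<'E'
from h import *
im,d=capture("top")
r=max((r for r in trace("port_hatch_pad","top") if abs(r["rect"][0]-379)<15),key=lambda r:r["confidence"])
g=im.max(2);m=r["region"]
m2=cv2.dilate(m.astype(np.uint8),np.ones((3,3)))>0
dk=m2&(g<90)
p=pts("top",d,dk);p=p[p[:,2]>.085];print("dark",len(p),p.mean(0),p.min(0),p.max(0))
q=pts("top",d,m);q=q[q[:,2]>.084]
print("rect hatch",cv2.minAreaRect((q[:,:2]*1000).astype(np.float32)))
R=[r for r in trace("reader","top")][0];w=pts("top",d,R["region"]);w=w[w[:,2]>.07]
print("rect top",cv2.minAreaRect((w[:,:2]*1000).astype(np.float32)))
print("rect pad",cv2.minAreaRect((p[:,:2]*1000).astype(np.float32)))
a=cv2.resize(im[170:290,190:440],None,fx=3,fy=3,interpolation=cv2.INTER_CUBIC)
cv2.imwrite("pics/crop.png",a[:,:,::-1])
E
```

```text
dark 982 [ 0.53656745 -0.18792091  0.09588333] [ 0.48011979 -0.2370479   0.08594771] [ 0.59477983 -0.14233401  0.10400036]
rect hatch ((539.1781005859375, -187.4043426513672), (64.27978515625, 104.7034683227539), 67.87995910644531)
rect top ((541.0865478515625, -188.31729125976562), (130.35020446777344, 150.664794921875), 67.98469543457031)
rect pad ((538.0850830078125, -188.36676025390625), (62.53404998779297, 105.45172119140625), 66.41126251220703)
```

View pics/crop.png

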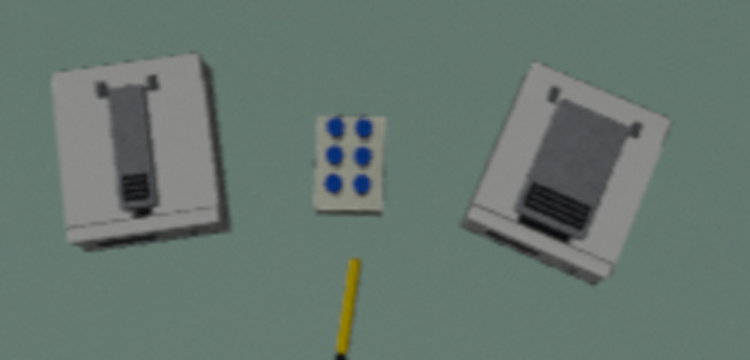

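View pics/side0.png

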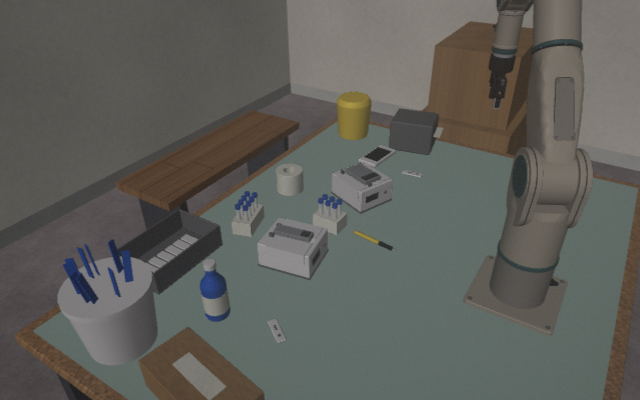

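Request:
apply_moves --moves "-1 2.4 4.2 -0.4 0 0 -4.6;-1 2.4 4.2 -0.4 0 0 -4.6;-1 2.4 4.2 -0.4 0 0 -4.6;-1 2.4 4.2 -0.4 0 0 -4.6;-1 2.4 4.2 -0.4 0 0 -4.6;-1 2.4 4.2 -0.4 0 0 -4.6;-1 2.4 4.2 -0.4 0 0 -4.6;-1 2.4 4.2 -0.4 0 0 -4.6;-1 2.4 4.2 -0.4 0 0 -4.6;-1 2.4 4.2 -0.4 0 0 -4.6"

```text
clock: 2.2
tcp_pos: [0.5077, -0.1714, 0.1657]
eef_rot: [0.982, -0.19, 0.0, 0.0]
ft_force: [0.3, -1.0, 0.2]
width: -0.0
finger_force: 0.0
```

Request:
apply_moves --moves "-1 0 0 0 0 0 0;-1 0 0 0 0 0 0;-1 0 0 0 0 0 0"

```text
clock: 2.58
tcp_pos: [0.506, -0.1745, 0.1659]
eef_rot: [0.982, -0.19, 0.0, 0.0]
ft_force: [-0.4, 0.6, -0.1]
width: 0.002
finger_force: 0.0
```

Request:
apply_moves --moves "-1 0 0 -2 0 0 0;-1 0 0 -2 0 0 0;-1 0 0 -1.5 0 0 0;-1 0 0 0 0 0 0;-1 0 0 0 0 0 0"

```text
clock: 3.2
tcp_pos: [0.507, -0.1733, 0.1111]
eef_rot: [0.982, -0.189, 0.0, 0.0]
ft_force: [0.4, -0.3, -0.3]
width: -0.001
finger_force: 0.0
```

```bash
python3 - <<'E'
from h import *
s=observe();print(s["tcp_pos"],s["ft_force"])
o=[]
for c,(u,v) in (("side",(361,180)),("top",(377,235))):
    im,d=capture(c)
    o.append(cv2.resize(im[v-45:v+45,u-45:u+45],(390,390),interpolation=cv2.INTER_CUBIC))
cv2.imwrite("pics/near.png",np.hstack(o)[:,:,::-1])
E
```

```text
[ 0.50703067 -0.17333265  0.11109789] [ 0.36814964 -0.34587089 -0.34605506]
```

View pics/near.png

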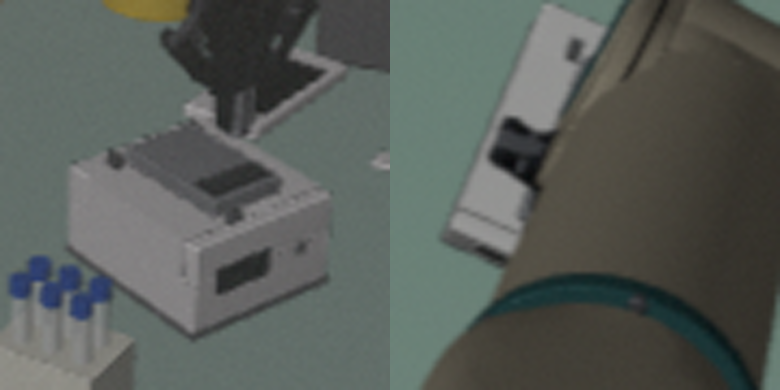

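```bash
python3 - <<'E'
from h import *
i=camera_info("side");W=np.linalg.inv(np.array(i["cam_to_world"]))
def pr(p):
    q=W@np.r_[p,1];u=i["fx"]*q[0]/q[2]+i["cx"];v=i["fy"]*q[1]/q[2]+i["cy"];return np.round([u,v],1),np.round([(u-316)*4.33,(v-135)*4.33])
c,s=np.cos(-.384),np.sin(-.384)
L=lambda x,y,z:np.array([.541+c*x-s*y,-.188+s*x+c*y,z])
print("cam",np.array(i["cam_to_world"])[:3,3])
for n,p in dict(tcp=observe()["tcp_pos"],pad=L(-.038,0,.098),hinge=L(.05,0,.09),f1=L(-.075,.065,.08),f2=L(-.075,-.065,.08),b1=L(.075,.065,.08),b2=L(.075,-.065,.08)).items(): print(n,p,*pr(p))
im,d=capture("side")
for cx,cy in((240,125),(240,115),(230,180),(210,140),(237,215),(115,158)):
    u,v=round(316+cx/4.33),round(135+cy/4.33);m=np.zeros(d.shape,bool);m[v,u]=1;print((cx,cy),pts("side",d,m),im[v,u])
E
```

```text
cam [-0.07135794  1.01220364  0.86444061]
tcp [ 0.50729038 -0.17311856  0.11134919] [369.3 171.9] [231. 160.]
pad [ 0.50576741 -0.17376398  0.098     ] [369.6 175.7] [232. 176.]
hinge [ 0.58735868 -0.20673161  0.09      ] [351.9 166.9] [155. 138.]
f1 [ 0.49581308 -0.09963631  0.08      ] [360.9 192.2] [195. 248.]
f2 [ 0.4471109  -0.22016887  0.08      ] [392.7 179.1] [332. 191.]
b1 [ 0.6348891  -0.15583113  0.08      ] [331.3 172.4] [ 66. 162.]
b2 [ 0.58618692 -0.27636369  0.08      ] [362.2 160.9] [200. 112.]
(240, 125) [[ 0.50008724 -0.16744597  0.14413206]] [72 73 76]
(240, 115) [[ 0.49877884 -0.16399386  0.1530697 ]] [76 77 78]
(230, 180) [[ 0.50096459 -0.16011604  0.10145746]] [52 52 52]
(210, 140) [[ 0.54987905 -0.21979588  0.09410144]] [83 82 84]
(237, 215) [[ 0.49968158 -0.17479568  0.06520319]] [68 68 68]
(115, 158) [[ 0.59964393 -0.1703488   0.08857148]] [62 63 62]
```

```bash
python3 - <<'E'
from h import *
im,d=capture("side")
for v in range(158,184):
    o=[]
    for u in (367,369,371,373):
        m=np.zeros(d.shape,bool);m[v,u]=1;p=pts("side",d,m)
        o.append(str(np.round(p[0]*1000).astype(int) if len(p) else None)+str(im[v,u,0]))
    print(v,*o)
cv2.imwrite("pics/z.png",cv2.resize(im[145:200,340:400],(600,550),interpolation=cv2.INTER_NEAREST)[:,:,::-1])
E
```

```text
158 [ 512 -163  164]45 [ 503 -158  168]49 [ 498 -161  169]81 [ 497 -172  163]60
159 [ 510 -158  163]44 [ 505 -163  162]51 [ 499 -163  164]78 [ 495 -170  162]59
160 [ 511 -161  158]44 [ 503 -158  162]58 [ 500 -166  158]74 [ 494 -168  159]63
161 [ 510 -158  156]43 [ 506 -164  155]57 [ 498 -163  157]73 [ 496 -173  153]65
162 [ 514 -167  148]45 [ 503 -159  154]59 [ 499 -165  152]74 [ 496 -173  150]63
163 [ 508 -155  151]46 [ 504 -162  149]59 [ 496 -159  153]72 [ 496 -173  146]70
164 [ 509 -159  145]50 [ 505 -164  144]57 [ 500 -167  145]72 [ 495 -172  143]100
165 [ 514 -168  136]95 [ 503 -160  143]76 [ 497 -162  144]68 [ 495 -170  141]94
166 [ 554 -250   82]120 [ 507 -168  135]98 [ 498 -163  140]78 [ 602 -394    0]130
167 [ 554 -250   79]108 [ 548 -252   79]123 [ 543 -258   78]121 [ 597 -386    1]104
168 [ 537 -216   96]85 [ 546 -249   78]119 [ 539 -249   80]126 [ 536 -258   76]122
169 [ 536 -214   93]82 [ 530 -217   94]90 [ 538 -247   77]110 [ 531 -249   78]128
170 [ 532 -207   94]81 None81 [ 520 -211   96]88 [ 527 -240   80]127
171 [ 527 -198   97]79 [ 523 -204   95]81 [ 517 -206   96]8
[... 271 characters left out ...]
 -177   95]53 [ 512 -182   95]48 [ 504 -179   98]48 [ 499 -183   98]50
176 [ 512 -168   98]49 [ 505 -169   99]53 [ 501 -173   99]47 [ 495 -176   99]42
177 [ 509 -162   98]46 [ 504 -167   97]51 None44 [ 495 -177   95]65
178 [ 508 -160   96]48 [ 499 -157  100]50 [ 498 -168   95]72 [ 490 -166   98]87
179 [ 502 -149  100]50 [ 497 -154   99]80 [ 496 -164   94]84 [ 489 -164   96]71
180 [ 501 -147   98]79 [ 499 -158   92]81 [ 491 -156   96]72 [ 491 -170   89]70
181 [ 501 -147   94]72 [ 495 -150   94]75 [ 494 -161   89]73 [ 492 -171   84]76
182 [ 498 -143   93]73 [ 498 -155   87]72 [ 495 -164   83]84 [ 506 -202   60]112
183 [ 500 -147   87]69 [ 497 -154   84]68 [ 497 -168   77]82 [ 508 -205   54]128
```

View pics/z.png

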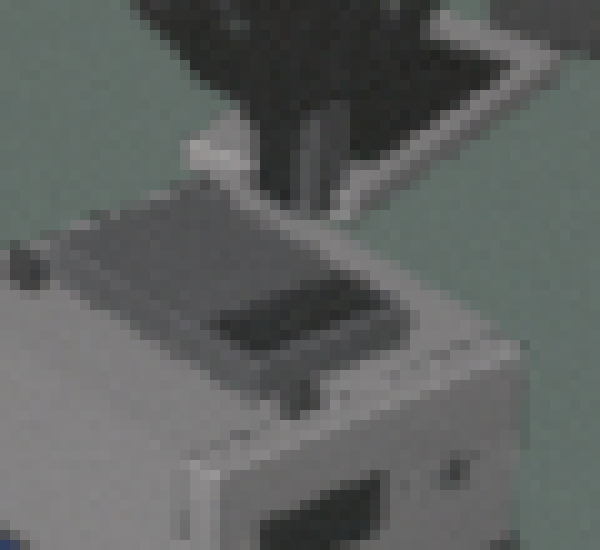

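The picture shows the closed fingertip at about (371,166) over the pad at (371,176). By depth it's about 2.5 cm higher than the reported TCP. I'll descend by force in small steps.

Request:
apply_moves --moves "-1 0 0 -0.6 0 0 0;-1 0 0 -0.5 0 0 0;-1 0 0 -0.3 0 0 0;-1 0 0 0 0 0 0"

```text
clock: 3.9
tcp_pos: [0.5065, -0.1727, 0.0962]
eef_rot: [0.982, -0.189, -0.0, -0.0]
ft_force: [1.0, 0.4, -0.4]
width: -0.002
finger_force: 0.0
```

```bash
cat > look.py <<'E'
from h import *
import sys
im,d=capture("side");s=observe()
for u in (369,371):
    o=[]
    for v in range(164,182):
        m=np.zeros(d.shape,bool);m[v,u]=1;p=pts("side",d,m)
        o.append(str(np.round(p[0]*1000).astype(int)) if len(p) else "-")
    print(u,*o)
print(s["clock"],s["tcp_pos"],s["ft_force"],s["joint_positions"])
cv2.imwrite(sys.argv[1],cv2.resize(im[135:205,330:410],(640,560),interpolation=cv2.INTER_CUBIC)[:,:,::-1])
E
python3 look.py pics/d1.png
```

```text
369 [ 504 -162  146] [ 502 -159  144] [ 504 -162  139] [ 503 -160  136] [ 503 -162  132] [ 501 -158  131] [ 505 -165  123] [ 522 -201   97] [ 520 -197   95] [ 519 -195   93] [ 513 -183   97] [ 512 -182   94] [ 508 -173   97] [ 501 -160  102] [ 501 -161   97] [ 498 -154   98] [ 497 -153   96] [ 496 -152   93]
371 [ 499 -166  145] [ 498 -164  143] [ 497 -163  140] [ 495 -159  139] [ 497 -163  133] [ 497 -163  130] [ 497 -163  126] [ 518 -207   95] [ 515 -201   95] [ 510 -192   97] [ 507 -186   98] [ 504 -180   98] [ 501 -174   98] [ 498 -169   98] [ 501 -174   91] [ 494 -161   96] [ 494 -161   92] [ 494 -162   88]
3.95 [ 0.50664285 -0.17276083  0.09642514] [-0.75303976 -0.63804385 -0.09309874] [ 0.1322731   0.63122161  0.21752851  1.94443742 -0.2308508   0.58994784
 -1.44909321]
```

Request:
apply_moves --moves "-1 0 0 -0.6 0 0 0;-1 0 0 -0.5 0 0 0;-1 0 0 -0.4 0 0 0;-1 0 0 -0.2 0 0 0;-1 0 0 0 0 0 0"

```text
clock: 4.58
tcp_pos: [0.5066, -0.1727, 0.0794]
eef_rot: [0.982, -0.189, -0.0, -0.0]
ft_force: [-0.2, 0.2, 0.2]
width: -0.001
finger_force: 0.0
```

```bash
python3 look.py pics/d2.png
```

```text
369 [ 500 -152  151] [ 500 -154  147] [ 503 -160  140] [ 503 -160  136] [ 503 -161  132] [ 504 -164  127] [ 503 -162  125] [ 504 -163  120] [ 505 -167  115] [ 502 -161  115] [ 507 -172  104] [ 504 -165  105] [ 509 -176   94] [ 503 -165   98] [ 500 -158   99] [ 500 -158   96] [ 497 -152   96] [ 496 -150   94]
371 [ 498 -163  147] [ 497 -161  144] [ 497 -162  140] [ 496 -161  138] [ 497 -163  133] [ 498 -165  128] [ 497 -164  125] [ 500 -169  119] [ 498 -166  118] [ 497 -165  114] [ 496 -162  113] [ 496 -162  109] [ 499 -169  101] [ 497 -167   99] [ 497 -166   96] [ 493 -159   98] [ 493 -159   94] [ 493 -160   89]
4.625 [ 0.50675185 -0.17280636  0.07960342] [-0.99472937  0.74812875  0.05448542] [ 0.14080884  0.65792728  0.20548313  1.95503798 -0.24031922  0.55175999
 -1.44097913]
```

View pics/d2.png

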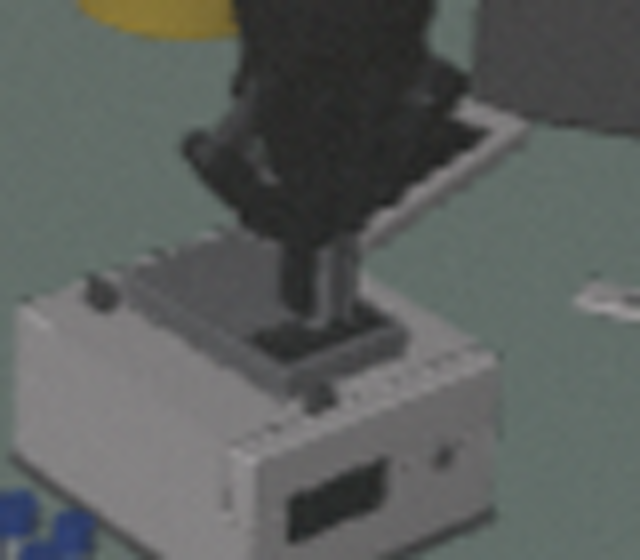

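Fingertip is at crop (325,325), just over the black pad and not touching yet. Pressing in 2 mm steps.

Request:
apply_moves --moves "-1 0 0 -0.3 0 0 0;-1 0 0 -0.2 0 0 0;-1 0 0 -0.2 0 0 0;-1 0 0 -0.1 0 0 0"

```text
clock: 5.12
tcp_pos: [0.5064, -0.1726, 0.0716]
eef_rot: [0.982, -0.189, -0.0, -0.0]
ft_force: [-0.9, 0.6, 2.2]
width: -0.001
finger_force: 1.2
```

Request:
apply_moves --moves "-1 0 0 -0.2 0 0 0;-1 0 0 -0.2 0 0 0"

```text
clock: 5.38
tcp_pos: [0.5061, -0.1725, 0.0674]
eef_rot: [0.982, -0.189, -0.001, -0.0]
ft_force: [-1.9, 1.3, 3.4]
width: 0.0
finger_force: 1.5
```

In contact, with 3.4 N of spring force. Continuing to the stop.

Request:
apply_moves --moves "-1 0 0 -0.15 0 0 0;-1 0 0 -0.15 0 0 0"

```text
clock: 5.62
tcp_pos: [0.5064, -0.1726, 0.0644]
eef_rot: [0.982, -0.189, -0.0, -0.0]
ft_force: [-2.8, 0.3, 4.9]
width: 0.003
finger_force: 2.7
```

Request:
apply_moves --moves "-1 0 0 -0.15 0 0 0;-1 0 0 0 0 0 0"

```text
clock: 5.88
tcp_pos: [0.5064, -0.1726, 0.0638]
eef_rot: [0.982, -0.189, -0.0, -0.0]
ft_force: [-5.2, 1.5, 11.6]
width: 0.001
finger_force: 6.0
```

At the stop (11.6 N). Drawing back straight up, then sideways clear.

Request:
apply_moves --moves "-1 0 0 1.5 0 0 0;-1 0 0 3 0 0 0;-1 0 0 4 0 0 0;-1 0 0 4 0 0 0;-1 0 0 3 0 0 0;-1 0 -3 1 0 0 0;-1 0 -5 0 0 0 0;-1 0 -5 0 0 0 0;-1 0 -5 0 0 0 0;-1 0 -5 0 0 0 0"

```text
clock: 7.12
tcp_pos: [0.5074, -0.4049, 0.2289]
eef_rot: [0.982, -0.189, 0.001, 0.001]
ft_force: [-0.3, -0.9, 0.4]
width: -0.004
finger_force: 0.0
```

Request:
apply_moves --moves "-1 0 0 0 0 0 0;-1 0 0 0 0 0 0;-1 0 0 0 0 0 0;-1 0 0 0 0 0 0"

```text
clock: 7.62
tcp_pos: [0.5075, -0.4015, 0.2284]
eef_rot: [0.982, -0.188, 0.0, -0.0]
ft_force: [0.0, 0.4, -0.1]
width: 0.003
finger_force: 0.0
```

```bash
python3 look.py pics/o1.png
```

```text
369 [ 508 -171  140] [ 506 -167  139] [ 508 -171  133] [ 504 -163  135] [ 511 -176  123] [ 509 -173  121] [ 510 -177  116] [ 509 -175  113] [ 507 -171  112] [ 506 -168  110] [ 507 -171  105] [ 508 -173  100] [ 507 -173   97] [ 526 -211   69] [ 527 -214   63] [ 524 -208   63] [ 526 -212   56] [ 523 -207   56]
371 [ 503 -174  140] [ 503 -173  137] [ 502 -172  135] [ 543 -257   79] [ 540 -251   78] [ 536 -243   80] [ 506 -181  115] [ 504 -177  114] [ 504 -179  109] [ 501 -173  109] [ 501 -173  106] [ 498 -168  106] [ 498 -169  102] [ 497 -165  100] [ 496 -165   97] [ 496 -165   93] [ 496 -165   89] [ 513 -201   63]
7.675 [ 0.50728763 -0.40171946  0.22839218] [-0.106534    0.08612912 -0.1604319 ] [ 0.45880803  0.61721221  0.28790565  1.50408967 -0.19132446  1.04771745
 -1.15709641]
```

View pics/o1.png

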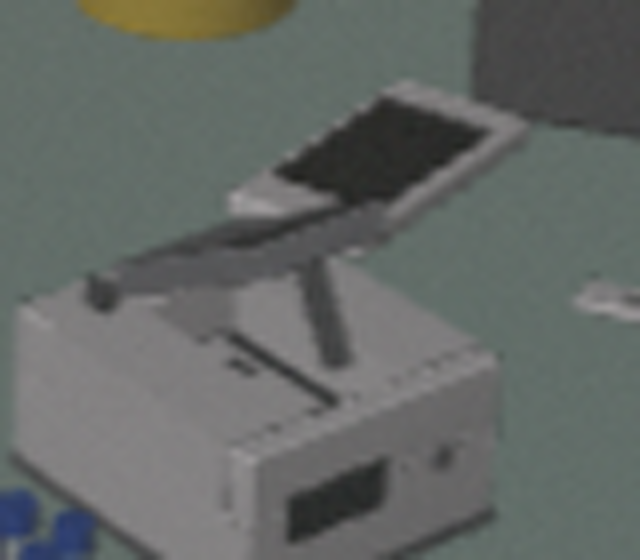

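The hatch stands open, with its free end at crop (370,215) and the latch post visible below it. Now watching from clear for over 2 s.

Request:
apply_moves --moves "-1 0 0 0 0 0 0;-1 0 0 0 0 0 0;-1 0 0 0 0 0 0;-1 0 0 0 0 0 0;-1 0 0 0 0 0 0;-1 0 0 0 0 0 0;-1 0 0 0 0 0 0;-1 0 0 0 0 0 0;-1 0 0 0 0 0 0;-1 0 0 0 0 0 0"

```text
clock: 8.93
tcp_pos: [0.5067, -0.4028, 0.2281]
eef_rot: [0.982, -0.189, 0.0, -0.0]
ft_force: [-0.2, -0.6, -0.0]
width: -0.002
finger_force: 0.0
```

Request:
apply_moves --moves "-1 0 0 0 0 0 0;-1 0 0 0 0 0 0;-1 0 0 0 0 0 0;-1 0 0 0 0 0 0;-1 0 0 0 0 0 0;-1 0 0 0 0 0 0;-1 0 0 0 0 0 0;-1 0 0 0 0 0 0;-1 0 0 0 0 0 0;-1 0 0 0 0 0 0"

```text
clock: 10.18
tcp_pos: [0.5067, -0.4028, 0.2281]
eef_rot: [0.982, -0.189, 0.0, 0.0]
ft_force: [0.3, -0.1, -0.0]
width: 0.003
finger_force: 0.0
```

```bash
python3 look.py pics/o2.png; python3 - <<'E'
from h import *
im,d=capture("side");cv2.imwrite("pics/end.png",im[:,:,::-1])
E
```

```text
369 [ 510 -173  139] [ 506 -166  140] [ 508 -170  134] [ 505 -166  133] [ 507 -170  127] [ 508 -172  122] [ 508 -172  118] [ 507 -170  116] [ 508 -174  111] [ 507 -171  108] [ 508 -173  103] [ 503 -164  106] [ 507 -171   98] [ 527 -213   67] [ 528 -215   62] [ 526 -212   60] [ 522 -204   62] [ 522 -205   57]
371 [ 505 -178  138] [ 504 -176  135] [ 501 -170  136] [ 542 -255   80] [ 538 -248   80] [ 534 -239   82] [ 504 -177  117] [ 503 -176  114] [ 502 -175  112] [ 501 -173  109] [ 499 -168  109] [ 499 -170  104] [ 499 -169  101] [ 498 -169   98] [ 498 -168   95] [ 497 -167   92] [ 498 -170   87] [ 514 -203   61]
10.225 [ 0.50674308 -0.40276267  0.22810871] [-0.51656388 -0.10374326  0.77889576] [ 0.46021673  0.61801023  0.28834916  1.50350625 -0.19134604  1.04780997
 -1.15698356]
```

View pics/end.png

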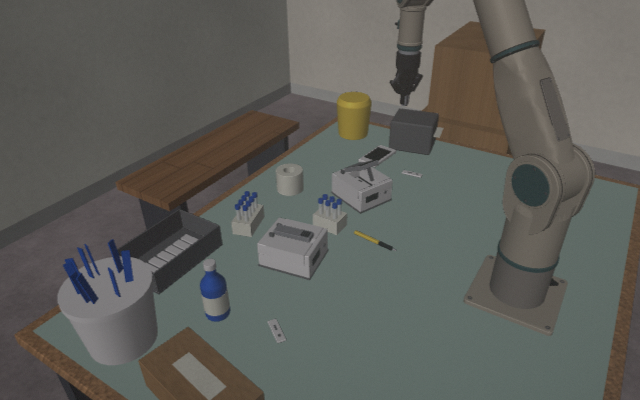

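The wide hatch at (362,172) is still open, the narrow one at (293,233) is shut, and everything else is in place. Handing in.

```bash
python3 -c "
from bench import *
print(close_job())"
```

```text
the job is handed in; nothing more can be done
None
```

I pressed the reader's wide hatch to its stop once (11.6 N) and it popped open by itself; with the arm clear it was still open at least 2.5 s later, the battery hatch stayed shut and nothing else visibly moved, and I handed the job in at about 10 s.

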